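Set the inspection lens to its marked stop and cap it

TASK

Put the upright inspection lens away: turn its knurled black collar ring counterclockwise (seen from above), regrasping between the two guard cheeks as often as needed, until it rests in the click where its white line points at the orange pointer. Then press the grey dust cap straight down until it is fully home. Let go, and leave the things round the lens where they are.

Things in the scene. Friction and masses are not known exactly. Their poses are not given: they have to be found in the camera images.
- lens_stand: fixed lens stand on the desk: aluminium plate 134 x 104 x 10 mm (x, y, z) with a black and dark steel lens barrel upright in its middle. Origin: centre of the plate's underside, on the lens axis; z up. Two fixed grey guard cheeks stand on its x axis, one each side of the ring: 36 to 46 mm from the lens axis, 26 mm wide along y, tops 63 mm above the desk. +x points to the far cheek.
- ring_center (a point): centre of the collar ring on the lens axis, half-way up. Black, knurled, diameter 62, from 46 to 66 mm above the desk; barrel below it: diameter 54 from 28 to 46 mm, 60 below. Fingers fit only at the stand's +y and -y sides, from above; 32 mm wide they swing about 0.75 rad either way before a cheek stops them: two or three grasps. Open to 80 mm or more they can swing back round the ring unlifted.
- collar_ring (a joint): ring angle, rad: 0 with its white line at the orange pointer, negative before; grows counterclockwise seen from above. Clicks every 0.524 rad (30 degrees; 0 is a click), is drawn into the nearest click when let go, takes about 0.15 Nm to turn. Starts at -3.4 to -2.3; travel ends at -3.75 and +1.10, so the mark cannot be reached clockwise.
- ring_mark (a point): the white line on the ring: this point is 33 mm from the lens axis, at the height of the ring's top, and turns with the ring
- pointer (a point): the orange pointer on top of the guard cheek on the stand's -x side (the cheek nearer to the robot): this point is fixed, 33 mm from the lens axis, at the height of the ring's top; the white line meets it at the marked stop
- lens_cap (a joint): how far the cap has been pushed down, in m: 0 is 7 mm proud, 0.007 is fully home (hard stop). Starts 0 to 0.003. A stiff push fit of about 7 N that stays where it is left; press with about 15 N. The red neck of the lens shows under the cap while it is not home.
- cap_top (a point): middle of the top face of the round grey dust cap on the lens, 45 mm in diameter and 16 mm high; 84 mm above the desk when fully home, up to 91 mm before
- board_a: bystander, leave alone: green circuit board on stand-offs, 62 x 100 x 26 mm, origin centre of its underside
- tape_black: bystander, leave alone: roll of black tape lying flat, 66 x 72 x 18 mm, origin centre of its underside
- screwdriver_cross: bystander, leave alone: screwdriver with red handle lying on the desk, 170 mm long, 26 mm thick, origin at its middle on the desk

How it is judged (in metres and radians):
On the way, in this order (a step that is already met when the one before it is completed fails the run):
1. the ring rests with its white line at the orange pointer (distance between ring_mark and pointer below 0.005 m and velocity of joint collar_ring between -0.05 and 0.05 rad/s), for 0.2 s.
2. the cap is pressed fully home (value of joint lens_cap above 0.006 m), for 0.2 s.
At the end, for the whole second after the job is handed in: The white line of the ring is within 5 mm (about 9 degrees, well inside one click) of the orange pointer and the cap is within 1 mm of fully home (distance between ring_mark and pointer below 0.005 m and value of joint lens_cap above 0.006 m); the robot touches nothing.
It fails at once if a thing beside the lens was pushed more than 3 cm (distance of any of board_a, tape_black, screwdriver_cross from where it was at the start of the episode above 0.03 m).
It also fails if it takes over 69 s, if anything falls off the work surface, if the arm or the gripper's body presses on something with over 40 N, if the wrist force passes 120 N, or if a joint passes its speed limit or range.

ROBOT

A 6-joint arm with a two-finger parallel gripper is mounted at the origin on a cart in front of the work surface, level with it; the furniture and walls round the work are solid. World frame = base frame: x ahead of the robot, y to its left, z up, the work surface at z = 0. Lengths are in mm, angles in degrees, forces in N, time in s.
With the tool pointing down it reaches from about 350 to 850 mm from the base axis. Payload 8.1 kg.
Tool frame: the origin (TCP) lies midway between the tips of the shut fingers; the grasp point (between the pads) lies 19 mm behind it (r.pinch_z is the distance from the TCP to the grasp point, in mm); z points along the fingers, y is the line along which they close (so a half turn about z gives the same grasp; the last joint's range is limited). The gripper opens to 85 mm and grips with 20 to 120 N. Pads are 22 mm wide; open, the fingers measure 114 mm over their backs; the gripper's body (76 mm by 85 mm) begins 54 mm behind the grasp point. The pads swing forward as they close: fully open they stand 13 mm farther back than shut.
Start: joints at [-75.023, 7.471, 85.268, -0, 87.261, -4.893], TCP at [203.954, -564.277, 231.292] pointing down, gripper open.
Joint ranges: [-169.43, 169.43], [-51.17, 129.36], [1.28, 143.12], [-76.62, 256.62], [0, 156.53], [-152.29, 152.29]. Speed limits (degrees/s): [136.94, 136.94, 159.86, 180, 180, 180].

INTERFACE

Orientations are given as [roll, pitch, yaw] about the fixed x, y, z axes, in that order (R = Rz(yaw) Ry(pitch) Rx(roll)).
In Python, from bench import sensors, optics, job, r gives the robot as it stands.
- The arm moves only by the tool play_rows, never from a script. Its argument "motion" is a list that holds one entry, the list of rows, each a list of 6 numbers: the shift along the tool's x, y, z in cm, then the turn, a rotation vector about the tool's x, y, z in degrees. In form: [[[x, y, z, ax, ay, az], ...]]. A call has 1 to 5 rows; each row is the pose to reach, as a shift and turn from the pose commanded when the call began, along the tool's axes at that moment; what a row does not reach only later rows make up. A row lasts 1/10 s, in which the tool goes at most 50 mm and 8.59 degrees, less where a joint would pass 70% of its speed; a pose out of reach is approached as far as the arm can. A call with a gripper value outside its range is refused whole. "jaw" is the opening, from 0 (shut) to 1 (fully open), set as the call begins (left out, the last holds). The fingers move at their own pace and stop on an object; "squeeze" is the grip in N (left out, the last holds). Time passes only in rows, so rows that repeat a pose let the fingers close. It gives the time, the measured TCP pose, the force, the opening and the grip force at its end, in the units of the state.
- sensors.sense(): the state, without advancing time (a new reading comes with each control period).
- optics.snapshot(name): name is "scene" or "top"; returns a dict with "pixels" (420x560x3 uint8, red, green, blue), "mtx" (3x3 intrinsics, pixels), "R" (3x3) and "t" (3): a world point X has camera coordinates R X + t. Camera axes: x right, y down, z forward; pixel columns grow to the right and rows downward; lengths in mm; the calibration is good to about 2 mm. A picture is of the moment at which its call begins. There is no depth.
- job.hand_in(): hands the job in; it is judged then, once.
The state is a dict: "time": time; "joint_pos": joint angles; "qd": joint speeds; "joint_efforts": joint torques, N m; "tool_pos": TCP position; "tcp_rot": TCP orientation; "ft_force": force on the tool from outside, world axes, zero at the start; "wrist_torque": the same for the moment, N m; "finger_gap": finger opening in mm; "grip_force": force on a finger pad.
Only numpy, scipy, OpenCV 4.12 (cv2) and the standard library are available. Lean on these libraries where they do the work, as an engineer would, in place of code of your own. Each camera call takes 0.05 s, during which the arm holds its last target. There are 200 camera calls.

## Working session

There is one attempt and no reset: what is moved stays moved. The work goes in short steps, Python scripts to look and compute and a tool call to move; the robot and the scene stay as the last step left them, time stands still between calls to the robot, and variables do not carry over. Pictures are saved under pics/ and viewed, at most 10 in all, crops included, and the job is handed in when it is done.

Besides the shell and the picture viewer there is one more tool, called as name([rows], argument=value, ...), one row to a line, values as JSON. play_rows: Moves the arm, as the interface text tells. Its arguments: {"type":"object","properties":{"motion":{"type":"array","items":{"type":"array","items":{"type":"array","items":{"type":"number"}}}},"jaw":{"type":"number"},"squeeze":{"type":"number"}},"required":["motion"]}

```bash
mkdir -p pics; python3 - <<'E'
from bench import sensors, optics, r
import cv2,numpy as np
for n in("scene","top"):
    s=optics.snapshot(n); cv2.imwrite(f"pics/{n}0.png",s["pixels"][:,:,::-1]); np.savez(f"{n}0.npz",**s)
    print(n,s["mtx"].tolist(),(-s["R"].T@s["t"]).tolist())
print(sensors.sense(),r.pinch_z)
E
```

```text
scene [[531.7758067565483, 0.0, 281.3065171965632], [0.0, 531.7758067565483, 208.99511218082057], [0.0, 0.0, 1.0]] [944.4328413095153, -415.24834447375883, 1017.1630716417275]
top [[402.61583637247526, 0.0, 281.83347268605047], [0.0, 402.61583637247526, 209.3703601022362], [0.0, 0.0, 1.0]] [464.59043893737675, 115.73108921947947, 912.5392005073458]
{'time': 0.1, 'joint_pos': array([-7.50215314e+01,  7.51015347e+00,  8.53239117e+01, -9.77198202e-04,
        8.72608059e+01, -4.89282752e+00]), 'qd': array([ 0.13236955, -0.04399666, -0.14846563, -0.05384623, -0.03029882,
       -0.01350234]), 'joint_efforts': array([ 1.33379926e-03, -5.70952177e+01, -5.01941335e+01, -4.55119437e-05,
        8.13775318e-03, -1.13313467e-05]), 'tool_pos': array([ 203.83415877, -563.78912854,  230.34750812]), 'tcp_rot': array([-1.79905391e+02, -7.11931079e-03,  1.98713378e+01]), 'ft_force': array([-0.22785793, -0.99766687, -0.17437784]), 'wrist_torque': array([ 0.02247831, -0.04254815,  0.00849487]), 'grip_force': 0.0, 'finger_gap': 85.45651793069831} 18.700000000000003
```

View pics/scene0.png

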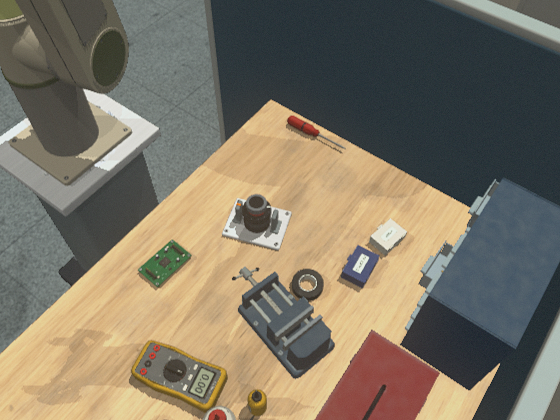

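View pics/top0.png

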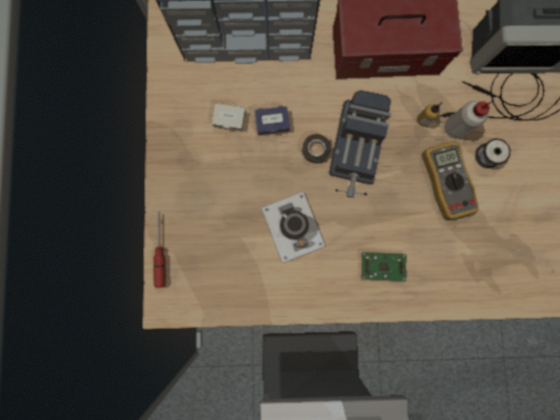

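The scene view shows the lens at about (257,212). The top view shows the stand plate at about (294,227), the ring at (294,224), the board at (384,267), the tape at (317,149) and the screwdriver at (160,255). I'll enlarge the lens in both views.

```bash
python3 - <<'E'
import cv2,numpy as np
a=np.load("top0.npz")["pixels"][185:270,250:335,::-1]; b=np.load("scene0.npz")["pixels"][180:265,215:300,::-1]
f=lambda x:cv2.convertScaleAbs(cv2.resize(x,(595,595),interpolation=cv2.INTER_CUBIC),alpha=1.5)
cv2.imwrite("pics/ct.png",f(a));cv2.imwrite("pics/cs.png",f(b))
E
```

```text
(no output)
```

View pics/ct.png

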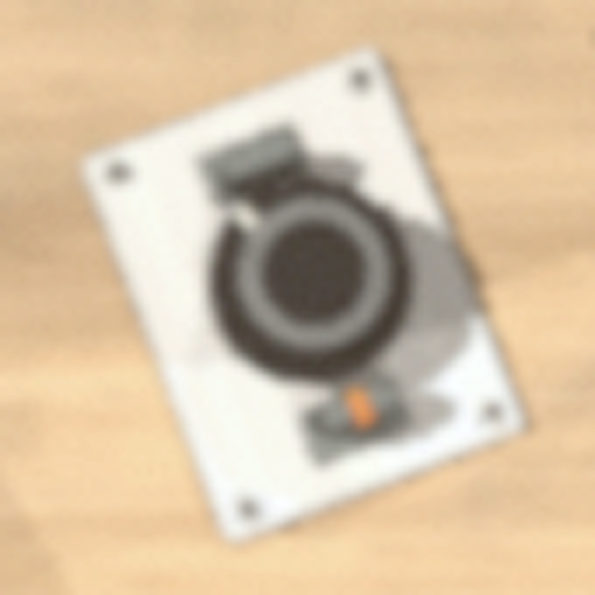

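View pics/cs.png

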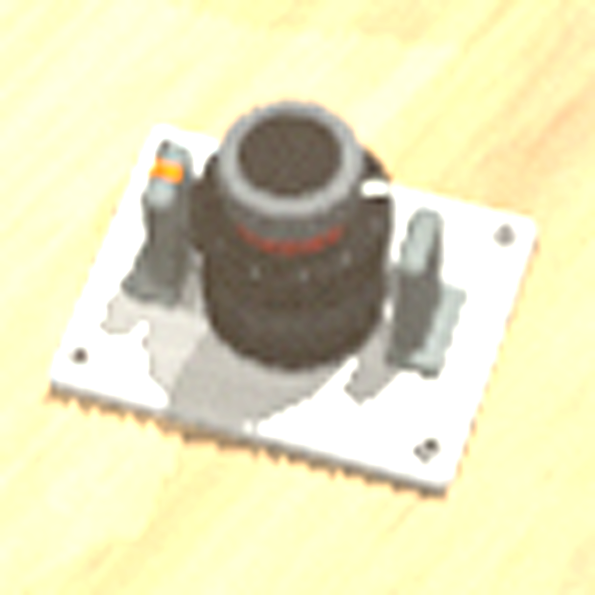

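Top crop: cap centre (316,270), white line (242,215), orange pointer (360,405), plate corners (82,158), (375,45), (527,430), (230,543). Scene crop: cap centre (291,154), white line (376,188), plate corners (538,222), (445,482), (50,385), (155,125).

```bash
cat > h.py <<'E'
import numpy as np,cv2
T=np.load("top0.npz");S=np.load("scene0.npz")
P=lambda s:s["mtx"]@np.c_[s["R"],s["t"]]
def tri(a,b):
    X=cv2.triangulatePoints(P(T),P(S),np.array(a,float)/7+[250,185],np.array(b,float)/7+[215,180]).ravel();return X[:3]/X[3]
def plane(s,c,off,z):
    u=np.array([*(np.array(c,float)/7+off),1]);d=s["R"].T@np.linalg.solve(s["mtx"],u);o=-s["R"].T@s["t"];return o+d*(z-o[2])/d[2]
E
python3 - <<'E'
from h import *
np.set_printoptions(precision=1,suppress=True)
cap=tri((316,270),(291,154));print("cap",cap);m=tri((242,215),(376,188));print("mark",m);print("pointer",tri((360,405),(168,172)))
C=np.array([tri(a,b) for a,b in zip([(82,158),(375,45),(527,430),(230,543)],[(538,222),(445,482),(50,385),(155,125)])])
print(C,C.mean(0))
dx=C[0]+C[1]-C[2]-C[3];yaw=np.degrees(np.arctan2(dx[1],dx[0]));print("yaw",yaw)
for s,c,o in((T,(316,270),(250,185)),(S,(291,154),(215,180))):
  print(plane(s,c,o,cap[2]))
for c in (cap,C.mean(0)):
  a=np.degrees(np.arctan2(*(m-c)[1::-1]));print("ring",(a-yaw+180+180)%360-360, np.linalg.norm((m-c)[:2]))
E
```

```text
cap [531.4  77.8  87.4]
mark [549.6  97.6  62. ]
pointer [492.5  64.3  59.1]
[[575.9 148.7   5.4]
 [610.3  52.2   6.2]
 [485.7   7.5  -0.6]
 [451.3 103.9   4.3]] [530.8  78.1   3.8]
yaw 19.740426496629382
[529.4  76.1  87.4]
[532.5  78.8  87.4]
ring -332.26820282480446 26.914407497823376
ring -333.557150373169 27.095951337161523
```

The cap is at about (531,78) and 88–91 mm high, which matches the expected height. The stand yaw is about 20°. The ring is at about −152°, so it sits in the −150° click and needs +150° in two grasps. Approaching above the lens now.

play_rows([
  [[3.5,-3.3,0,0,0,0],[7,-6.6,0,0,0,0],[10.5,-9.9,0,0,0,0],[14,-13.2,0,0,0,0],[17.5,-16.4,0,0,0,0]],
], jaw=1, squeeze=60)

```text
time: 0.6
tool_pos: [313.1, -348.6, 230.8]
tcp_rot: [-180.0, 0.0, 19.8]
ft_force: [0.5, -0.9, 0.4]
finger_gap: 85.3
grip_force: 0.0
```

play_rows([
  [[3.5,-3.3,0,0,0,0],[7,-6.6,0,0,0,0],[10.5,-9.9,0,0,0,0],[14,-13.2,0,0,0,0],[17.5,-16.4,0,0,0,0]],
])

```text
time: 1.1
tool_pos: [421.9, -134.8, 231.1]
tcp_rot: [180.0, -0.0, 19.9]
ft_force: [1.5, -0.2, 0.2]
finger_gap: 85.9
grip_force: 0.0
```

play_rows([
  [[3.5,-3.3,0,0,0,0],[7,-6.6,0,0,0,0],[10.5,-9.9,0,0,0,0],[14,-13.2,0,0,0,0],[17.5,-16.4,0,0,0,0]],
])

```text
time: 1.6
tool_pos: [530.8, 79.0, 230.9]
tcp_rot: [-180.0, 0.0, 19.9]
ft_force: [0.1, -1.0, 0.2]
finger_gap: 85.6
grip_force: 0.0
```

play_rows([
  [[0,0,2,0,0,8],[0,0,4,0,0,16],[0,0,6,0,0,24],[0,0,8,0,0,32],[0,0,10,0,0,38]],
])

```text
time: 2.1
tool_pos: [530.0, 77.0, 130.0]
tcp_rot: [180.0, 0.0, -18.4]
ft_force: [0.2, 0.6, 0.9]
finger_gap: 85.5
grip_force: 0.0
```

```bash
python3 - <<'E'
from bench import sensors, optics
import cv2,numpy as np
f=lambda x:cv2.convertScaleAbs(cv2.resize(x,(400,400),interpolation=cv2.INTER_CUBIC),alpha=1.5)
a=optics.snapshot("top")["pixels"][175:275,244:344,::-1];b=optics.snapshot("scene")["pixels"][160:260,210:310,::-1]
cv2.imwrite("pics/c1.png",np.hstack([f(a),f(b)]))
print(sensors.sense()["tool_pos"])
E
```

```text
[527.75474918  76.7780016  127.54104808]
```

View pics/c1.png

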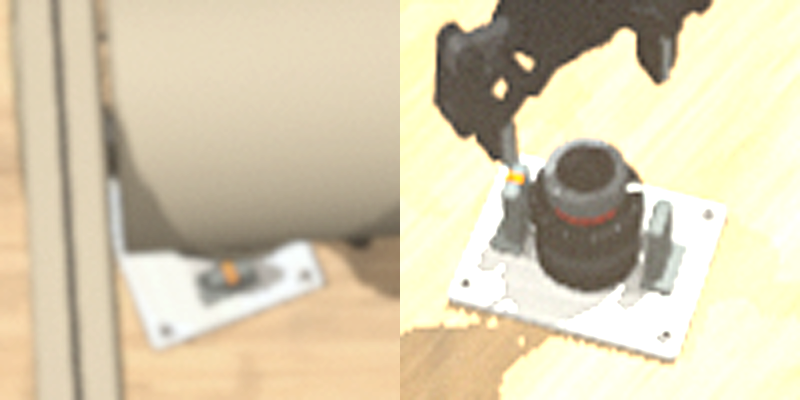

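The top view is blocked by the arm. The scene view shows the fingers high above the lens, with the pointer at (516,178) in the crop and the white line at (634,187). I'll use three grasps (60°, 60°, 30°) with ±30° swings. First I back off 8° and settle.

play_rows([
  [[0,0,1,0,0,-8],[0,0,1,0,0,-8],[0,0,1,0,0,-8],[0,0,1,0,0,-8]],
])

```text
time: 2.6
tool_pos: [531.0, 76.9, 122.4]
tcp_rot: [-180.0, -0.1, -10.2]
ft_force: [-0.4, 0.1, 0.1]
finger_gap: 85.4
grip_force: 0.0
```

```bash
python3 - <<'E'
from bench import sensors
s=sensors.sense();print(s["tool_pos"],s["tcp_rot"],s["qd"].round(2))
E
```

```text
[531.04446634  76.88759817 122.392497  ] [-1.79982613e+02 -7.55105211e-02 -1.02348096e+01] [-0.01  0.05  0.05 -0.06 -0.29 -0.4 ]
```

play_rows([
  [[0,0,2.5,0,0,0],[0,0,5,0,0,0],[0,0,7,0,0,0],[0,0,8.7,0,0,0],[0,0,8.7,0,0,0]],
])

```text
time: 3.1
tool_pos: [528.6, 76.8, 32.3]
tcp_rot: [179.9, 0.2, -10.2]
ft_force: [-0.2, -0.3, -0.2]
finger_gap: 85.4
grip_force: 0.0
```

play_rows([
  [[0,0,0,0,0,0],[0,0,0,0,0,0],[0,0,0,0,0,0],[0,0,0,0,0,0],[0,0,0,0,0,0]],
], jaw=0.5, squeeze=50)

```text
time: 3.6
tool_pos: [531.9, 78.0, 36.6]
tcp_rot: [-179.9, -0.2, -10.1]
ft_force: [-2.3, 4.8, 2.3]
finger_gap: 60.2
grip_force: 54.0
```

play_rows([
  [[0,0,0,0,0,-6],[0,0,0,0,0,-12],[0,0,0,0,0,-18],[0,0,0,0,0,-24],[0,0,0,0,0,-30]],
])

```text
time: 4.1
tool_pos: [531.8, 79.0, 36.6]
tcp_rot: [-179.9, -0.2, 20.1]
ft_force: [-2.4, 10.6, 3.0]
finger_gap: 60.8
grip_force: 54.5
```

play_rows([
  [[0,0,0,0,0,-6],[0,0,0,0,0,-12],[0,0,0,0,0,-18],[0,0,0,0,0,-24],[0,0,0,0,0,-30]],
])

```text
time: 4.6
tool_pos: [531.2, 79.7, 36.6]
tcp_rot: [-179.9, -0.3, 50.1]
ft_force: [-5.8, 13.3, 7.7]
finger_gap: 60.7
grip_force: 54.8
```

```bash
python3 - <<'E'
from bench import sensors, optics
import cv2,numpy as np
f=lambda x:cv2.convertScaleAbs(cv2.resize(x,(400,400),interpolation=cv2.INTER_CUBIC),alpha=1.5)
a=optics.snapshot("top")["pixels"][175:275,244:344,::-1];b=optics.snapshot("scene")["pixels"][160:260,210:310,::-1]
cv2.imwrite("pics/c2.png",np.hstack([f(a),f(b)]))
s=sensors.sense();print(s["tool_pos"],s["tcp_rot"],s["ft_force"],s["wrist_torque"],s["grip_force"])
E
```

```text
[531.06952734  79.69913897  36.55687978] [-179.91110675   -0.23423608   50.11871037] [-5.65027403 11.92743384  6.33036328] [2.14684674 1.03777397 0.3792389 ] 54.93016183376312
```

View pics/c2.png

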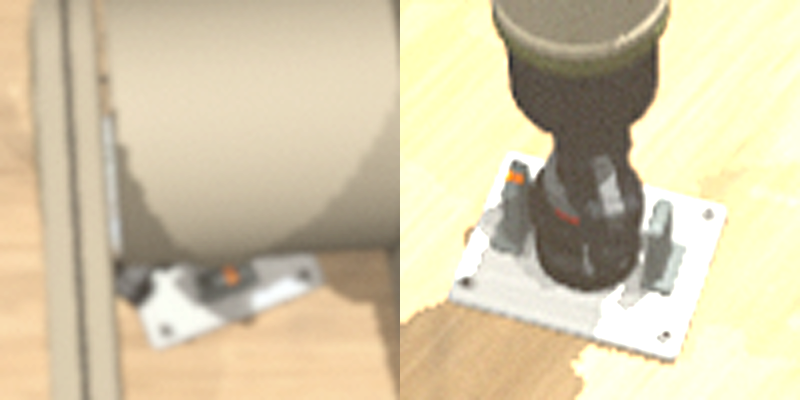

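The white line has left its old place at crop (634,187), so the ring turned with the fingers and the line is now hidden on the +y side. Opening, swinging back and regrasping.

play_rows([
  [[0,0,0,0,0,0],[0,0,0,0,0,0],[0,0,0,0,0,0],[0,0,0,0,0,0],[0,0,0,0,0,0]],
], jaw=1)

```text
time: 5.2
tool_pos: [530.6, 76.6, 34.4]
tcp_rot: [180.0, -0.0, 49.8]
ft_force: [0.3, 0.6, -0.1]
finger_gap: 85.4
grip_force: 0.0
```

play_rows([
  [[0,0,0,0,0,6],[0,0,0,0,0,12],[0,0,0,0,0,18],[0,0,0,0,0,24],[0,0,0,0,0,30]],
])

```text
time: 5.7
tool_pos: [530.5, 76.7, 34.2]
tcp_rot: [-180.0, 0.0, 19.6]
ft_force: [0.0, 0.1, 0.2]
finger_gap: 85.2
grip_force: 0.0
```

play_rows([
  [[0,0,0,0,0,6],[0,0,0,0,0,12],[0,0,0,0,0,18],[0,0,0,0,0,24],[0,0,0,0,0,30]],
])

```text
time: 6.2
tool_pos: [530.5, 76.7, 34.2]
tcp_rot: [180.0, 0.0, -10.4]
ft_force: [0.2, -0.2, 0.0]
finger_gap: 85.6
grip_force: 0.0
```

play_rows([
  [[0,0,0,0,0,0],[0,0,0,0,0,0],[0,0,0,0,0,0],[0,0,0,0,0,0],[0,0,0,0,0,0]],
], jaw=0.5)

```text
time: 6.7
tool_pos: [531.0, 78.2, 35.1]
tcp_rot: [-179.9, -0.0, -9.9]
ft_force: [-1.7, 6.1, 5.7]
finger_gap: 60.5
grip_force: 53.9
```

play_rows([
  [[0,0,0,0,0,-6],[0,0,0,0,0,-12],[0,0,0,0,0,-18],[0,0,0,0,0,-24],[0,0,0,0,0,-30]],
])

```text
time: 7.2
tool_pos: [530.9, 78.7, 35.1]
tcp_rot: [-179.9, -0.1, 20.3]
ft_force: [-0.6, 9.1, 5.0]
finger_gap: 60.7
grip_force: 54.2
```

play_rows([
  [[0,0,0,0,0,-6],[0,0,0,0,0,-12],[0,0,0,0,0,-18],[0,0,0,0,0,-24],[0,0,0,0,0,-30]],
])

```text
time: 7.7
tool_pos: [530.6, 79.1, 35.1]
tcp_rot: [-179.9, -0.2, 50.3]
ft_force: [-2.0, 11.0, 5.9]
finger_gap: 60.5
grip_force: 54.5
```

play_rows([
  [[0,0,0,0,0,0],[0,0,0,0,0,0],[0,0,0,0,0,0],[0,0,0,0,0,0],[0,0,0,0,0,0]],
], jaw=1)

```text
time: 8.2
tool_pos: [530.5, 76.6, 34.2]
tcp_rot: [180.0, 0.0, 49.8]
ft_force: [0.3, 0.6, -0.3]
finger_gap: 85.5
grip_force: 0.0
```

play_rows([
  [[0,0,0,0,0,6],[0,0,0,0,0,12],[0,0,0,0,0,18],[0,0,0,0,0,24],[0,0,0,0,0,30]],
])

```text
time: 8.7
tool_pos: [530.5, 76.7, 34.3]
tcp_rot: [180.0, 0.0, 19.6]
ft_force: [-0.1, 0.1, 0.1]
finger_gap: 85.6
grip_force: 0.0
```

play_rows([
  [[0,0,0,0,0,6],[0,0,0,0,0,12],[0,0,0,0,0,15],[0,0,0,0,0,15],[0,0,0,0,0,15]],
])

```text
time: 9.2
tool_pos: [530.5, 76.8, 34.3]
tcp_rot: [180.0, 0.0, 5.0]
ft_force: [0.2, 0.0, 0.6]
finger_gap: 85.5
grip_force: 0.0
```

```bash
python3 - <<'E'
from bench import sensors, optics
import cv2,numpy as np
f=lambda x:cv2.convertScaleAbs(cv2.resize(x,(600,600),interpolation=cv2.INTER_CUBIC),alpha=1.3)
b=optics.snapshot("scene")["pixels"][180:255,220:295,::-1]
cv2.imwrite("pics/c3.png",f(b))
s=sensors.sense();print(s["tool_pos"],s["tcp_rot"],s["ft_force"],s["finger_gap"])
E
```

```text
[530.45246822  76.80381486  34.24706534] [1.79997683e+02 5.40404362e-03 4.95645205e+00] [ 0.83280131 -0.34511263  0.27322461] 85.55414584557644
```

View pics/c3.png

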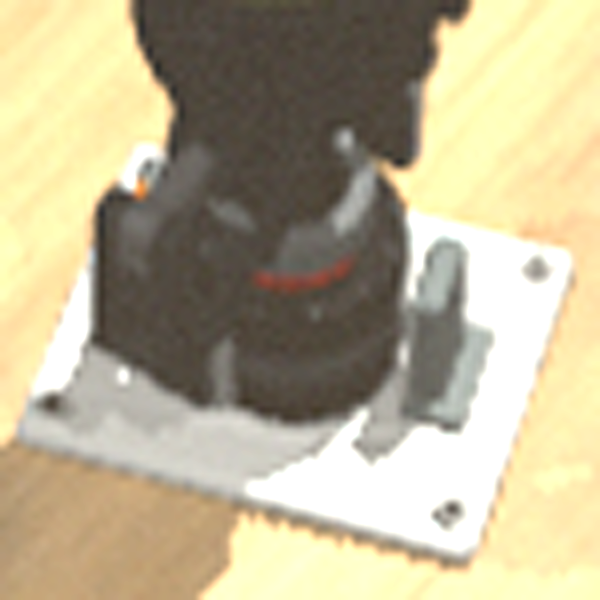

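The red neck shows at (300,275), so the cap is still proud, and the fingers clear both cheeks. The white line is hidden. Last 30° now, recentring by 2 mm.

play_rows([
  [[0,-0.2,0,0,0,0],[0,-0.2,0,0,0,0],[0,-0.2,0,0,0,0],[0,-0.2,0,0,0,0],[0,-0.2,0,0,0,0]],
], jaw=0.5)

```text
time: 9.75
tool_pos: [530.4, 78.3, 34.8]
tcp_rot: [179.9, -0.0, 4.9]
ft_force: [-3.3, -2.8, 5.4]
finger_gap: 61.0
grip_force: 53.5
```

play_rows([
  [[0,0,0,0,0,-7],[0,0,0,0,0,-14],[0,0,0,0,0,-21],[0,0,0,0,0,-27],[0,0,0,0,0,-30]],
])

```text
time: 10.25
tool_pos: [530.4, 78.6, 34.8]
tcp_rot: [180.0, 0.0, 35.1]
ft_force: [-2.7, -2.1, 4.6]
finger_gap: 60.4
grip_force: 53.9
```

play_rows([
  [[0,0,0,0,0,0],[0,0,0,0,0,0],[0,0,0,0,0,0],[0,0,0,0,0,0],[0,0,0,0,0,0]],
], jaw=1)

```text
time: 10.75
tool_pos: [530.3, 78.9, 34.3]
tcp_rot: [-180.0, -0.0, 34.8]
ft_force: [-0.3, 1.0, 0.6]
finger_gap: 85.2
grip_force: 0.0
```

play_rows([
  [[0,0,-2.5,0,0,3],[0,0,-5,0,0,6],[0,0,-7.5,0,0,9],[0,0,-10,0,0,12],[0,0,-12,0,0,15]],
])

```text
time: 11.25
tool_pos: [530.7, 78.9, 156.0]
tcp_rot: [180.0, -0.1, 19.7]
ft_force: [-0.0, 0.4, -0.4]
finger_gap: 85.3
grip_force: 0.0
```

```bash
python3 - <<'E'
from bench import sensors, optics
import cv2,numpy as np
f=lambda x:cv2.convertScaleAbs(cv2.resize(x,(400,400),interpolation=cv2.INTER_CUBIC),alpha=1.3)
a=optics.snapshot("top")["pixels"][195:255,262:322,::-1];b=optics.snapshot("scene")["pixels"][180:240,225:285,::-1]
cv2.imwrite("pics/c4.png",np.hstack([f(a),f(b)]))
s=sensors.sense();print(s["tool_pos"],s["tcp_rot"],s["ft_force"],s["finger_gap"])
E
```

```text
[532.6181906   79.01670414 158.04063204] [179.8987428   -0.34422555  19.79023835] [ 0.88208034 -0.44918759 -0.0363146 ] 85.54105051424975
```

View pics/c4.png

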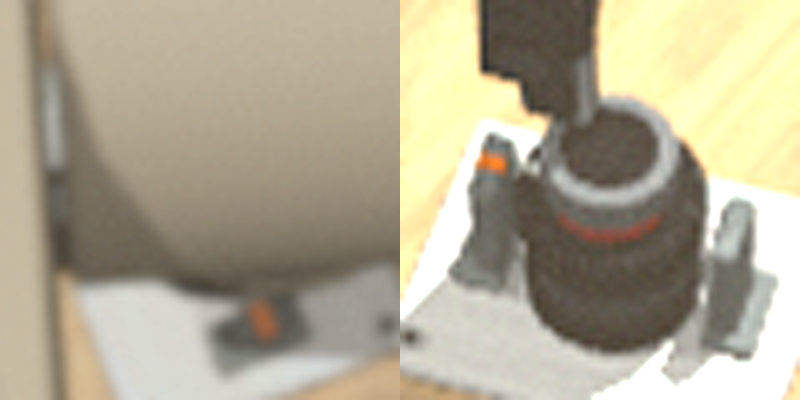

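The scene view shows the lens with the cap proud and the red neck at (610,230). The line isn't clearly visible; there may be a sliver at (537,157). I'll move the arm aside so the top camera can check it.

play_rows([
  [[0,4,0,0,0,0],[0,9,0,0,0,0],[0,14,0,0,0,0],[0,18,0,0,0,0],[0,22,0,0,0,0]],
], jaw=0)

```text
time: 11.85
tool_pos: [604.9, -129.8, 152.7]
tcp_rot: [-179.9, 0.1, 19.9]
ft_force: [2.1, 0.7, 1.1]
finger_gap: 12.1
grip_force: 0.0
```

```bash
python3 - <<'E'
from bench import sensors, optics
import cv2,numpy as np
f=lambda x:cv2.convertScaleAbs(cv2.resize(x,(400,400),interpolation=cv2.INTER_CUBIC),alpha=1.3)
a=optics.snapshot("top")["pixels"][195:255,262:322,::-1];b=optics.snapshot("scene")["pixels"][180:240,225:285,::-1]
cv2.imwrite("pics/c5.png",np.hstack([f(a),f(b)]))
s=sensors.sense();print(s["tool_pos"],s["tcp_rot"],s["ft_force"],s["finger_gap"])
E
```

```text
[ 605.27358869 -132.79313288  152.61432203] [1.79953849e+02 7.78191905e-02 1.96871030e+01] [-0.13219608  0.18640134  0.20703485] -0.16087701872961196
```

View pics/c5.png

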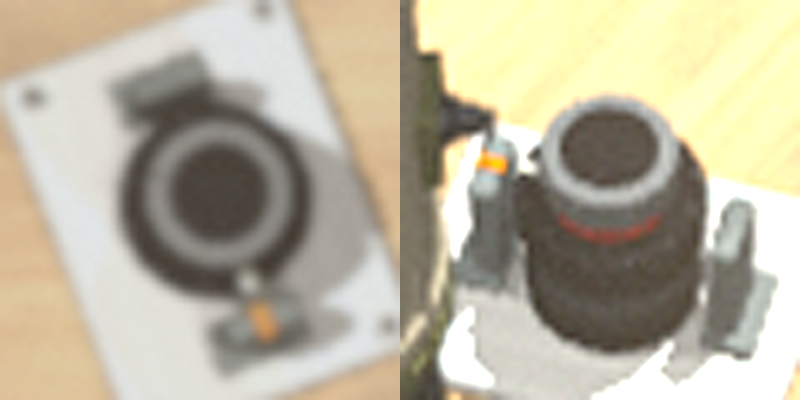

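The top crop shows the white line at (247,283) pointing at the orange pointer at (262,320), so the ring is in the marked click. Next I press the cap with the shut fingers.

play_rows([
  [[0,-5,0,0,0,0],[0,-10,0,0,0,0],[0,-15,0,0,0,0],[0,-19,0,0,0,0],[0,-22.2,0,0,0,0]],
])

```text
time: 12.45
tool_pos: [527.7, 83.3, 153.0]
tcp_rot: [-179.9, 0.1, 20.0]
ft_force: [0.4, 1.1, 0.8]
finger_gap: -0.1
grip_force: 0.0
```

play_rows([
  [[0,0,1.5,0,0,0],[0,0,3,0,0,0],[0,0,4.5,0,0,0],[0,0,5.4,0,0,0],[0,0,5.6,0,0,0]],
])

```text
time: 12.95
tool_pos: [528.4, 79.8, 95.8]
tcp_rot: [-179.9, 0.2, 19.8]
ft_force: [-0.4, 0.1, -0.7]
finger_gap: -0.1
grip_force: 0.0
```

play_rows([
  [[0,0,0,0,0,0],[0,0,0,0,0,0],[0,0,0,0,0,0]],
])

```text
time: 13.25
tool_pos: [530.4, 80.6, 99.2]
tcp_rot: [180.0, -0.1, 19.9]
ft_force: [0.7, 0.4, -0.3]
finger_gap: -0.2
grip_force: 0.0
```

play_rows([
  [[0,0,0.2,0,0,0],[0,0,0.4,0,0,0],[0,0,0.6,0,0,0],[0,0,0.8,0,0,0],[0,0,1,0,0,0]],
])

```text
time: 13.75
tool_pos: [529.6, 80.8, 88.4]
tcp_rot: [-180.0, 0.0, 19.9]
ft_force: [-3.1, -0.4, 6.8]
finger_gap: -0.1
grip_force: 3.5
```

play_rows([
  [[0,0,0.1,0,0,0],[0,0,0.2,0,0,0],[0,0,0.3,0,0,0],[0,0,0.4,0,0,0],[0,0,0.4,0,0,0]],
])

```text
time: 14.25
tool_pos: [529.6, 80.8, 84.7]
tcp_rot: [-180.0, 0.0, 19.9]
ft_force: [-2.9, -0.1, 5.0]
finger_gap: 0.1
grip_force: 2.5
```

play_rows([
  [[0,0,0.1,0,0,0],[0,0,0.2,0,0,0],[0,0,0.3,0,0,0],[0,0,0.3,0,0,0],[0,0,0.3,0,0,0]],
])

```text
time: 14.75
tool_pos: [529.8, 80.8, 83.9]
tcp_rot: [180.0, -0.0, 19.9]
ft_force: [-12.8, -2.2, 24.2]
finger_gap: -0.1
grip_force: 11.9
```

Force rose to 24 N at z = 83.9, which is the hard stop, so the cap is home. Retreating and taking one last look.

play_rows([
  [[0,0,0,0,0,0],[0,0,0,0,0,0],[0,0,-2,0,0,0],[0,0,-5,0,0,0],[0,0,-9,0,0,0]],
])

```text
time: 15.25
tool_pos: [528.0, 80.7, 170.1]
tcp_rot: [-179.9, 0.2, 19.9]
ft_force: [0.7, 0.3, 1.6]
finger_gap: 0.2
grip_force: 0.0
```

play_rows([
  [[0,4,0,0,0,0],[0,9,0,0,0,0],[0,14,0,0,0,0],[0,18,0,0,0,0],[0,20,0,0,0,0]],
])

```text
time: 15.75
tool_pos: [598.1, -110.7, 171.0]
tcp_rot: [180.0, 0.0, 19.7]
ft_force: [0.6, -0.2, -0.2]
finger_gap: 0.2
grip_force: 0.0
```

play_rows([
  [[0,0,0,0,0,0],[0,0,0,0,0,0],[0,0,0,0,0,0],[0,0,0,0,0,0],[0,0,0,0,0,0]],
])

```text
time: 16.25
tool_pos: [597.5, -106.2, 171.4]
tcp_rot: [-180.0, -0.0, 20.0]
ft_force: [-0.5, 0.0, -0.3]
finger_gap: 0.2
grip_force: 0.0
```

```bash
python3 - <<'E'
from bench import sensors, optics
import cv2,numpy as np
f=lambda x:cv2.convertScaleAbs(cv2.resize(x,(400,400),interpolation=cv2.INTER_CUBIC),alpha=1.3)
a=optics.snapshot("top")["pixels"][195:255,262:322,::-1];b=optics.snapshot("scene")["pixels"][180:240,225:285,::-1]
cv2.imwrite("pics/c6.png",np.hstack([f(a),f(b)]))
E
```

```text
(no output)
```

View pics/c6.png

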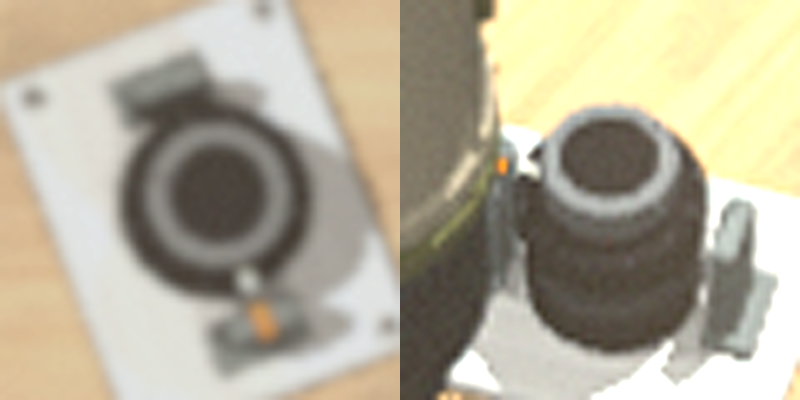

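The white line at (247,280) still points at the pointer at (262,320), the red neck has disappeared under the cap, and the arm is clear.

```bash
python3 -c "
from bench import job
print(job.hand_in())"
```

```text
the job is handed in; nothing more can be done
None
```

The job is handed in: the ring rests at the orange pointer, the cap is pressed to its hard stop, the arm is clear, and nothing beside the lens was touched; the hand-in returned no verdict.

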